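# Start the dust collector and hold the bench sweep gate open

## Robot

A 6-joint arm with a two-finger parallel gripper is mounted at the origin on the work surface. World frame = base frame: x ahead of the robot, y to its left, z up, the work surface at z = 0. Lengths are in m, angles in rad, forces in N, time in s.
With the tool pointing down it reaches from about 0.275 to 0.85 m from the base axis. Payload 5.2 kg.
Tool frame: the origin (TCP) lies on the centre line of the jaws, within the pads' length; the fingertips stand 22 mm ahead of it and the grasp point (between the pads) lies 3 mm ahead of it; z points along the fingers, y is the line along which they close (so a half turn about z gives the same grasp; the last joint's range is limited). The gripper opens to 85 mm and grips with 20 to 120 N. Pads are 22 mm wide; open, the fingers measure 114 mm over their backs; the gripper's body (76 mm by 85 mm) begins 54 mm behind the grasp point. The pads swing forward as they close: fully open they stand 13 mm farther back than shut.
Start: joints at [-1.387, 0.259, 1.535, -0, 1.348, -0.203], TCP at [0.207, -0.509, 0.253] pointing down, gripper open.
Joint ranges: [-3.14, 3.14], [-0.91, 2.08], [0.19, 2.58], [-1.22, 4.36], [0.22, 2.71], [-3.12, 3.12]. Speed limits (rad/s): [2.57, 2.57, 3.14, 3.14, 3.14, 3.14].

## Interface

Orientations are given as a unit quaternion [x, y, z, w].
In Python, from bench import robot gives the robot as it stands.
- The arm moves only by the tool servo_tool, never from a script. Its argument "steps" is a list that holds one entry, the list of rows, each a list of 5 numbers: the shift along the world's x, y, z in units of 400 mm (1.0 is 400 mm), then the turn about the world's z in units of 120 degrees (1.0 is 120 degrees), then the opening, from -1 (shut) to 1 (fully open). A call has 1 to 20 rows; each row shifts and turns the commanded pose from where the row before left it; what a row does not reach is not made up. A row lasts 1/12 s, in which the tool goes at most 41.7 mm and 7.16 degrees, less where a joint would pass 70% of its speed; a pose out of reach is approached as far as the arm can. A call with a number of a shift or a turn outside -1 to 1 is refused whole. A call with a gripper value outside its range is refused whole. The fingers move at their own pace and stop on an object; "grip_force" is the grip in N (left out, the last holds). Time passes only in rows, so rows that do not move let the fingers close. It gives the time, the measured TCP pose, the force, the opening and the grip force at its end, in the units of the state.
- robot.state(): the state, without advancing time (a new reading comes with each control period).
- robot.snapshot(name): name is "scene" or "top" or "wrist"; returns the picture (384x512x3 uint8, red, green, blue); there is no depth.
- robot.get_calibration(name): a dict with "K" (3x3 intrinsics, pixels), "extrinsics" (4x4, takes a point from world to camera coordinates); the wrist camera has in their place "hand_eye" (4x4, takes a point from camera to tool coordinates, whose origin is the TCP and whose axes are the flange's). Camera axes: x right, y up, looking along -z (the intrinsics and any distortion apply to the point x, -y, -z); pixel columns grow to the right and rows downward; lengths in m; the calibration is good to about 2 mm. A picture is of the moment at which its call begins: read the wrist's pose just before it. get_calibration takes no time and is no camera call.
- robot.job_done(): hands the job in; it is judged then, once.
Trained networks look in the newest picture that a camera, given by its name, has taken for a name from the list of things; names that differ only in an ending like _2 or _b are one class to them, and where a whole thing is asked for, a point or a joint stands for the part that bears it (a point fixed in the world has none). Each returns a list of dicts, best first, with "p" (0 to 1); they miss things now and then, are a little off and sometimes report something else, mostly with a low value. They report only what shows in the picture. A call takes as long as a camera call.
- robot.regions_of(camera, name): "region" (384x512 bool, what is visible of it).
- robot.spot_point(camera, name): "position" ([x, y, z] in m, in the coordinates of the camera as it stood for that picture, good to about 4 mm: a listed point, or the origin of a listed thing).
The state is a dict: "clock": time; "joint_positions": joint angles; "dq": joint speeds; "joint_efforts": joint torques, N m; "eef_pos": TCP position; "ee_rot": TCP orientation; "force": force on the tool from outside, world axes, zero at the start; "wrist_torque": the same for the moment, N m; "opening": finger opening in m; "finger_force": force on a finger pad.
Only numpy, scipy, OpenCV 4.12 (cv2) and the standard library are available. Lean on these libraries where they do the work, as an engineer would, in place of code of your own. Each camera call takes 0.05 s, during which the arm holds its last target. There are 200 camera calls.

## Task

Start the dust collector at the grey control box on the bench: press its three buttons fully down one at a time, letting each come back up before the next, first the small round one, then the square one, then the large round one. Then pull the wooden block of the self-closing sweep gate out until its pointer is level with the marker collar on the guide rod, and keep it there: the program finishes while the gripper is still holding the gate open at the mark. Leave the other things on the bench where they are.

Things in the scene. Friction and masses are not known exactly. Their poses are not given: they have to be found in the camera images.
- gate: self-closing sweep gate screwed to the bench. Origin on the bench, mid-width; z up; the slide pulls out to its -x. Aluminium frame, 45 mm high with a round 78 mm opening, at x +55 to +205, y -75 to +75 mm. Two 10 mm steel guide rods run out of it along x at y = -46 and +46, z = 28 mm, to a cross bar (12 x 112 mm, 38 mm high) at x = -112 mm
- gate_slide (a joint): how far the gate's slide (steel blade with the wooden pull block) is pulled out, along the gate's -x: 0 = shut against its stop (where it always starts), up to 0.10 (m). A spring pulls it shut: about 4 N at 0, plus 0.9 N per 10 mm (11 N at 80 mm); it snaps back if let go
- pull_top (a point): middle of the top of the dark wooden pull block, 91 mm above the bench. The block is 16 mm thick along the gate's x, 50 mm wide along y and reaches down to z = 25 mm. With the slide shut it is at x = +20 mm, y = 0 of the gate, 27 mm clear of the (lower) frame; it moves with the slide
- pointer (a point): outer tip of the small steel pointer fin (4 mm thick, 20 mm high) on the +y side of the pull block, at the same gate x as the block's middle, y = +36 mm, 70 mm above the bench; moves with the slide
- mark_line (a point): the mark: top middle of a thin (4 mm) upright fin, 18 mm wide, top 70 mm above the bench, on a dark steel collar (22 mm diameter, 10 mm long) round the rod at the gate's y = +46 mm. Right when the pointer has the same gate x as this fin. Fixed, but each time elsewhere along the rod, 55 to 85 mm out from the resting pointer; does not obstruct the slide. Axes as the gate's
- panel: grey steel control box screwed to the bench, 90 mm (x) by 210 mm (y), 45 mm high; origin at the middle of its underside. The three button modules sit on its top in a row along its y, at y = -64, 0 and +64 mm, in an order that varies; the box stands left or right of the gate
- small_button (a joint): spring push button, a plain grey round, 18 mm diameter cap in the middle of a flat black 52 x 52 x 10 mm module on the control box; value 0 = up, grows as it is pressed, 0.006 (m) = fully down; starts to give at 1.5 N, bottoms at 4.5 N, and springs back up when let go
- small_top (a point): centre of the top face of the small round button; at rest 20 mm above the control box's top (65 mm above the bench) and 10 mm above its black module; it sinks with the button
- square_button (a joint): spring push button, a plain grey square, 26 x 26 mm cap in the middle of a flat black 52 x 52 x 10 mm module on the control box; value 0 = up, grows as it is pressed, 0.006 (m) = fully down; starts to give at 1.5 N, bottoms at 4.5 N, and springs back up when let go
- square_top (a point): centre of the top face of the square button; at rest 20 mm above the control box's top (65 mm above the bench) and 10 mm above its black module; it sinks with the button
- large_button (a joint): spring push button, a plain grey round, 40 mm diameter cap in the middle of a flat black 52 x 52 x 10 mm module on the control box; value 0 = up, grows as it is pressed, 0.006 (m) = fully down; starts to give at 1.5 N, bottoms at 4.5 N, and springs back up when let go
- large_top (a point): centre of the top face of the large round button; at rest 20 mm above the control box's top (65 mm above the bench) and 10 mm above its black module; it sinks with the button
- tape: roll of paper tape lying flat, 84 mm outer diameter, 25 mm high; origin at the underside's centre; a bystander, leave it alone
- offcut: dark hardwood offcut lying flat, 75 x 105 x 25 mm; origin at the underside's centre; a bystander, leave it alone
- glue: closed white glue bottle standing, 54 mm diameter, 130 mm high; origin at the underside's centre; a bystander, leave it alone

How it is judged:
On the way, in this order (a step that is already met when the one before it is completed fails the run):
1. the small round button is pressed down, the others up (value of joint small_button above 0.004 m and value of joint each of square_button, large_button below 0.002 m), for 0.05 s.
2. then the square button is pressed down, the others up (value of joint square_button above 0.004 m and value of joint each of small_button, large_button below 0.002 m), for 0.05 s.
3. then the large round button is pressed down, the others up (value of joint large_button above 0.004 m and value of joint each of small_button, square_button below 0.002 m), for 0.05 s.
4. the fingers hold the gate's pointer level with the mark, within 7 mm (x of pointer in the frame of mark_line between -0.007 and 0.007 m and contact force between the fingers and gate_slide above 2 N), for 0.5 s.
At the end, for the whole second after the job is handed in: The fingers still hold the gate slide (over 2 N), its pointer within 7 mm of the mark along the slide, at rest (under 20 mm/s); all buttons up (under 2 mm down); tape, offcut and bottle within 20 mm of where they were, none touching the slide (all of step 4 and velocity of joint gate_slide between -0.02 and 0.02 m/s and value of joint each of small_button, square_button, large_button below 0.002 m and distance of each of tape, offcut, glue from where it was at the start of the episode below 0.02 m and contact force between gate_slide and tape below 0.3 N and contact force between gate_slide and offcut below 0.3 N and contact force between gate_slide and glue below 0.3 N); the arm keeps its last pose, push and grip.
It fails at once if two buttons are down together (value of joint each of small_button, square_button above 0.003 m or value of joint each of square_button, large_button above 0.003 m or value of joint each of small_button, large_button above 0.003 m).
It fails at once if a bystander (tape, offcut, bottle) is shifted by more than 30 mm (distance of any of tape, offcut, glue from where it was at the start of the episode above 0.03 m).
It also fails if it takes over 54 s, if anything falls off the work surface, if the arm or the gripper's body presses on something with over 40 N, if the wrist force passes 120 N, or if a joint passes its speed limit or range.

## Working session

There is one attempt and no reset: what is moved stays moved. The work goes in short steps, Python scripts to look and compute and a tool call to move; the robot and the scene stay as the last step left them, time stands still between calls to the robot, and variables do not carry over. Pictures are saved under pics/ and viewed, at most 10 in all, crops included, and the job is handed in when it is done.

Besides the shell and the picture viewer there is one more tool, called after "Emit:" in YAML: its name, and indented under it one key for each argument. servo_tool: Moves the arm, as the interface text tells. Its arguments: {"type":"object","properties":{"steps":{"type":"array","items":{"type":"array","items":{"type":"array","items":{"type":"number","minimum":-1,"maximum":1}}}},"grip_force":{"type":"number"}},"required":["steps"]}

```bash
mkdir -p pics; cat > h.py <<'E'
import numpy as np, cv2
from bench import robot
def world(cam,p):
    E=np.array(robot.get_calibration(cam)["extrinsics"]); return (np.linalg.inv(E)@np.append(p,1))[:3]
def pix2w(cam,u,v,z):
    c=robot.get_calibration(cam);K=np.array(c["K"]);E=np.linalg.inv(np.array(c["extrinsics"]))
    r=np.linalg.inv(K)@[u,v,1]; d=E[:3,:3]@[r[0],-r[1],-r[2]]; o=E[:3,3]; return o+d*(z-o[2])/d[2]
def save(cam,f): 
    im=robot.snapshot(cam); cv2.imwrite(f,im[:,:,::-1]); return im
E
python3 - <<'E'
from h import *
for cam in ["scene","top"]:
    save(cam,f"pics/{cam}1.png")
    print(cam,{k:v for k,v in robot.get_calibration(cam).items() if k not in("K","extrinsics")})
    for n in ["small_top","square_top","large_top","pull_top","pointer","mark_line","gate","panel","tape","offcut","glue"]:
        r=robot.spot_point(cam,n)
        print(n,[(round(x["p"],2),world(cam,x["position"]).round(4).tolist()) for x in r[:2]])
print(robot.state())
E
```

```text
scene {}
small_top [(0.51, [0.5655, -0.1796, 0.0929]), (0.41, [0.5514, 0.2259, 0.0674])]
square_top [(0.67, [0.5811, 0.1039, 0.066])]
large_top [(0.64, [0.5602, 0.1683, 0.0648])]
pull_top [(0.88, [0.5643, -0.1816, 0.0918])]
pointer [(0.87, [0.5585, -0.1565, 0.0719])]
mark_line [(0.51, [0.5797, 0.1034, 0.065]), (0.4, [0.4741, -0.1692, 0.0689])]
gate [(0.63, [0.5484, -0.1953, 0.0017])]
panel [(0.82, [0.5669, 0.1678, 0.0042]), (0.59, [0.5578, -0.1595, 0.0717])]
tape [(0.76, [0.3892, 0.0096, -0.002])]
offcut [(0.95, [0.4987, 0.4762, 0.0008])]
glue [(0.71, [0.511, -0.4669, 0.0032]), (0.3, [0.559, -0.1586, 0.074])]
top {}
small_top [(0.52, [0.5439, 0.232, 0.0661])]
square_top [(0.49, [0.5821, 0.1105, 0.0648])]
large_top [(0.45, [0.5663, 0.169, 0.0646])]
pull_top [(0.96, [0.569, -0.1844, 0.0958])]
pointer [(0.67, [0.5562, -0.1502, 0.0732]), (0.39, [0.4722, -0.1677, 0.0739])]
mark_line [(0.58, [0.4754, -0.1653, 0.0689])]
gate [(0.72, [0.5829, 0.1099, 0.0648]), (0.67, [0.5446, -0.1905, -0.0008])]
panel [(0.75, [0.5675, 0.1701, -0.0023])]
tape [(0.72, [0.3869, 0.0112, 0.0003])]
offcut [(0.88, [0.4974, 0.4727, 0.002]), (0.21, [0.5573, -0.1508, 0.0698])]
glue [(0.68, [0.5088, -0.4617, 0.0035])]
{'clock': 1.2, 'joint_positions': array([-1.38681608e+00,  2.58599639e-01,  1.53496937e+00, -2.71271314e-06,
        1.34797437e+00, -2.02781643e-01]), 'dq': array([ 0.00016201, -0.0007177 , -0.00097744,  0.00090371,  0.00094039,
       -0.00016637]), 'joint_efforts': array([ 1.16252795e-03, -4.45924258e+01, -2.90892041e+01,  2.69108051e-05,
        9.35099415e-04, -1.18621776e-05]), 'eef_pos': array([ 0.2074907 , -0.50938965,  0.25332225]), 'ee_rot': array([ 9.81360044e-01,  1.92178205e-01, -1.55436945e-06,  2.46228970e-05]), 'force': array([ 0.34852959, -0.22160233,  0.20394866]), 'wrist_torque': array([-0.01235036, -0.04258016,  0.05452689]), 'finger_force': 0.0, 'opening': 0.08545572731525594}
```

View pics/top1.png

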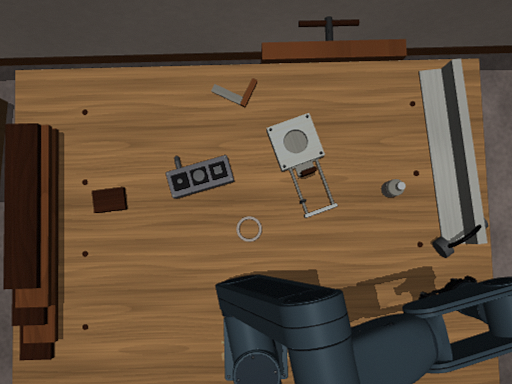

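View pics/scene1.png

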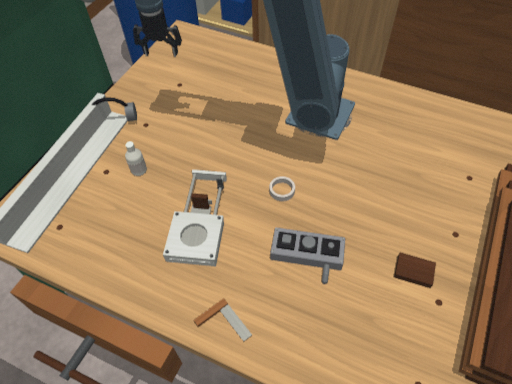

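The top view shows the panel buttons from left to right: small (180,181), large (200,176) and square (219,171). The gate block is at (308,171) and the collar at about (303,201). The scene view shows the same layout. Next I'll pass over the gate with the wrist camera.

Emit:
servo_tool:
  steps:
    - [[0.0544,0.0613,0.006,0.056,1],[0.0544,0.0613,0.006,0.056,1],[0.0544,0.0613,0.006,0.056,1],[0.0544,0.0613,0.006,0.056,1],[0.0544,0.0613,0.006,0.056,1],[0.0544,0.0613,0.006,0.056,1],[0.0544,0.0613,0.006,0.056,1],[0.0544,0.0613,0.006,0.056,1],[0.0544,0.0613,0.006,0.056,1],[0.0544,0.0613,0.006,0.056,1],[0.0544,0.0613,0.006,0.056,1],[0.0544,0.0613,0.006,0.056,1],[0.0544,0.0613,0.006,0.056,1],[0,0,0,0,1],[0,0,0,0,1],[0,0,0,0,1]]

```text
clock: 2.53
eef_pos: [0.4901, -0.1907, 0.2843]
ee_rot: [0.577, 0.817, -0.0, -0.0]
force: [0.2, 0.3, -0.5]
opening: 0.0853
finger_force: 0.0
```

```bash
cat >> h.py <<'E'
from scipy.spatial.transform import Rotation as R
def tool():
    s=robot.state(); T=np.eye(4);T[:3,:3]=R.from_quat(s["ee_rot"]).as_matrix();T[:3,3]=s["eef_pos"];return T
def wristpts(f,names):
    W=tool()@np.array(robot.get_calibration("wrist")["hand_eye"]); save("wrist",f); print(W[:3,3])
    for n in names:
        print(n,[(round(x["p"],2),(W@np.append(x["position"],1))[:3].round(4).tolist()) for x in robot.spot_point("wrist",n)[:2]])
    return W
def wpix(W,u,v,z):
    K=np.array(robot.get_calibration("wrist")["K"]); r=np.linalg.inv(K)@[u,v,1]; d=W[:3,:3]@[r[0],-r[1],-r[2]]; o=W[:3,3]; return o+d*(z-o[2])/d[2]
E
python3 - <<'E'
from h import *
s=robot.state();print(s["clock"],s["eef_pos"],s["ee_rot"],s["joint_positions"])
W=wristpts("pics/w1.png",["pull_top","pointer","mark_line","gate"]);np.save("W1.npy",W)
E
```

```text
2.5333 [ 0.49007127 -0.19072884  0.28431634] [ 5.77242220e-01  8.16572867e-01 -3.57416920e-04 -2.12906938e-04] [-5.82982764e-01  1.95956427e-01  1.53988603e+00 -7.10280423e-04
  1.40619896e+00 -9.22967664e-01]
[ 0.46758166 -0.12530228  0.40510993]
pull_top [(0.74, [0.5658, -0.1834, 0.0921])]
pointer [(0.67, [0.56, -0.1564, 0.0681])]
mark_line [(0.51, [0.4712, -0.1664, 0.0675]), (0.25, [0.5501, -0.1848, -0.004])]
gate [(0.86, [0.5488, -0.1859, -0.0029])]
```

View pics/w1.png

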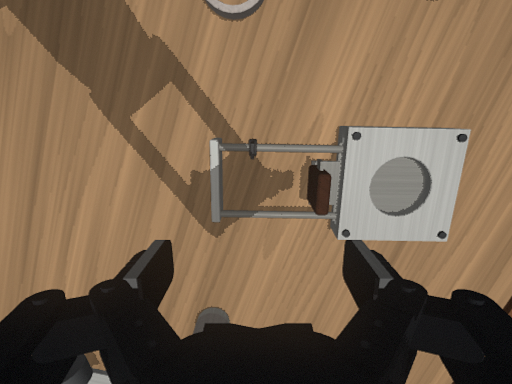

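The wrist view shows the gate: block top around (316,190), pointer (318,165), collar (252,147), cross bar x≈215 and frame x 340–468. I'll compute the gate axes from these pixels.

```bash
python3 - <<'E'
from h import *
W=np.load("W1.npy")
im=cv2.imread("pics/w1.png")
cv2.imwrite("pics/w1c.png",cv2.resize(im[110:250,200:400],None,fx=4,fy=4,interpolation=cv2.INTER_CUBIC)[:,:800])
P=lambda u,v,z:wpix(W,u,v,z)[:2]
for n,a,b in [("frame top",P(356,136,.045),P(462,138,.045)),("frame bot",P(346,233,.045),P(442,235,.045)),("rod+",P(222,147,.033),P(340,149,.033)),("rod-",P(222,213,.033),P(335,215,.033))]:
    d=b-a;print(n,a.round(4),b.round(4),np.hypot(*d).round(4),np.degrees(np.arctan2(d[1],d[0])).round(2))
E
```

```text
frame top [ 0.5905 -0.1095] [ 0.7152 -0.0678] 0.1315 18.46
frame bot [ 0.6322 -0.232 ] [ 0.7566 -0.191 ] 0.1309 18.25
rod+ [ 0.4374 -0.1795] [ 0.582  -0.1309] 0.1526 18.56
rod- [ 0.4647 -0.2655] [ 0.6124 -0.2162] 0.1558 18.46
```

View pics/w1c.png

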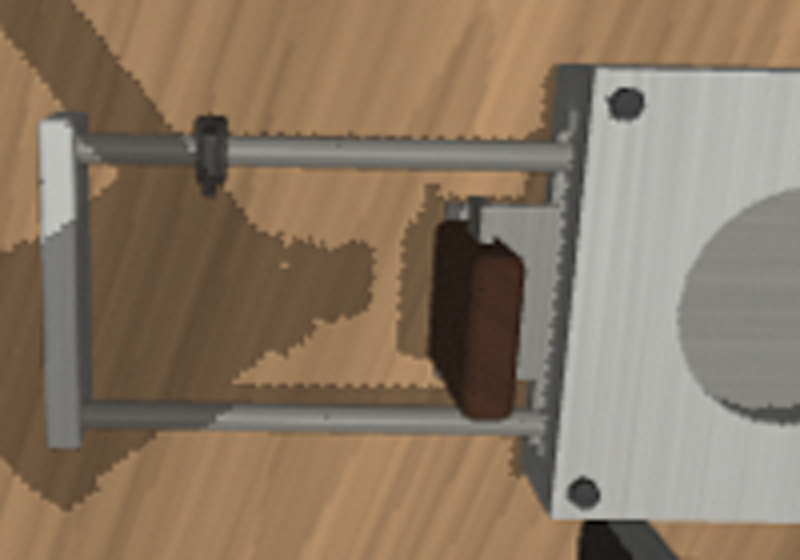

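```bash
python3 - <<'E'
from h import *
W=np.load("W1.npy");K=np.array(robot.get_calibration("wrist")["K"]);I=np.linalg.inv(W)
a=np.radians(18.4);g=np.array([np.cos(a),np.sin(a)]);h=np.array([-g[1],g[0]])
def crop(o,x,y,z):
    p=I@np.append(np.append(o+g*x+h*y,z),1); q=K@[p[0],-p[1],-p[2]]; return ((q[:2]/q[2]-[200,110])*4).round(0)
# origin from frame screw midpoints (frame centre at x=130) and from block top
P=lambda u,v,z:wpix(W,u,v,z)[:2]
c=np.mean([P(356,136,.045),P(462,138,.045),P(346,233,.045),P(442,235,.045)],0); o1=c-.130*g
t=P(200+496/4,110+335/4,.091); o2=t-.02*g
print(o1,o2,t)
o=o2
print("block",[crop(o,x,y,.091) for x in(.012,.028) for y in(-.025,.025)])
print("ptr",[crop(o,.02,.036,z) for z in(.05,.07)], "bar",[crop(o,-.112+s,y,.038) for s in(-.006,.006) for y in(-.056,.056)])
for d in (.075,.080,.085,.09): print(d,[crop(o,.02-d,y,.07) for y in(.037,.055)],"collar",crop(o,.02-d,.046,.039))
E
```

```text
[ 0.55026215 -0.1911317 ] [ 0.54868976 -0.18893199] [ 0.56766728 -0.18261901]
block [array([461., 417.]), array([475., 248.]), array([516., 418.]), array([532., 249.])]
ptr [array([476., 188.]), array([490., 198.])] bar [array([ 45., 443.]), array([ 37., 111.]), array([ 81., 444.]), array([ 75., 112.])]
0.075 [array([235., 190.]), array([237., 128.])] collar [236. 147.]
0.08 [array([218., 189.]), array([219., 127.])] collar [220. 147.]
0.085 [array([201., 189.]), array([202., 127.])] collar [204. 146.]
0.09 [array([184., 189.]), array([185., 126.])] collar [188. 146.]
```

Emit:
servo_tool:
  steps:
    - [[0.0125,0.09,0,0,-1],[0.0125,0.09,0,0,-1],[0.0125,0.09,0,0,-1],[0.0125,0.09,0,0,-1],[0.0125,0.09,0,0,-1],[0.0125,0.09,0,0,-1],[0.0125,0.09,0,0,-1],[0.0125,0.09,0,0,-1],[0.0125,0.09,0,0,-1],[0.0125,0.09,0,0,-1],[0,0,0,0,-1],[0,0,0,0,-1],[0,0,0,0,-1]]
  grip_force: 40

```text
clock: 3.87
eef_pos: [0.5403, 0.1686, 0.2843]
ee_rot: [0.577, 0.817, -0.0, 0.0]
force: [0.1, 0.3, 0.7]
opening: -0.0002
finger_force: 0.0
```

```bash
python3 - <<'E'
from h import *
W=wristpts("pics/w2.png",["small_top","square_top","large_top","panel"]);np.save("W2.npy",W)
print(robot.state()["opening"])
E
```

```text
[0.51776256 0.23406946 0.40506813]
small_top [(0.59, [0.5465, 0.2305, 0.0615])]
square_top [(0.83, [0.5831, 0.1094, 0.0647])]
large_top [(0.85, [0.5617, 0.1697, 0.0607])]
panel [(0.97, [0.5625, 0.1751, -0.0028])]
9.027606058501545e-06
```

View pics/w2.png

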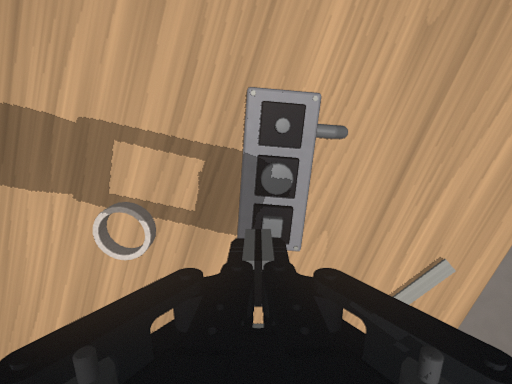

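The wrist view shows the small button at (283,125), the large one at (277,177) and the square one at about (271,227), partly hidden by the fingers.

```bash
python3 - <<'E'
from h import *
W=np.load("W2.npy")
for n,u,v in [("small",283,125),("large",277,177),("square",271,226)]: print(n,wpix(W,u,v,.065).round(4))
E
```

```text
small [0.5491 0.2321 0.065 ]
large [0.5642 0.1723 0.065 ]
square [0.5794 0.11   0.065 ]
```

Emit:
servo_tool:
  steps:
    - [[0.0032,0.026,-0.0767,0,-1],[0.0032,0.026,-0.0767,0,-1],[0.0032,0.026,-0.0767,0,-1],[0.0032,0.026,-0.0767,0,-1],[0.0032,0.026,-0.0767,0,-1],[0.0032,0.026,-0.0767,0,-1],[0,0,0,0,-1],[0,0,0,0,-1],[0,0,-0.015,0,-1],[0,0,-0.015,0,-1],[0,0,-0.005,0,-1],[0,0,0,0,-1],[0,0,0,0,-1]]

```text
clock: 5.2
eef_pos: [0.5485, 0.2316, 0.0873]
ee_rot: [0.577, 0.817, 0.0, 0.0]
force: [-0.1, -0.2, -1.1]
opening: 0.0001
finger_force: 0.0
```

Emit:
servo_tool:
  steps:
    - [[0,0,-0.006,0,-1],[0,0,-0.006,0,-1],[0,0,-0.005,0,-1],[0,0,0,0,-1],[0,0,0,0,-1]]

```text
clock: 5.62
eef_pos: [0.5487, 0.2317, 0.0809]
ee_rot: [0.577, 0.817, 0.0, 0.001]
force: [-1.2, -1.6, 9.9]
opening: 0.0001
finger_force: 4.9
```

Emit:
servo_tool:
  steps:
    - [[0,0,0.03,0,-1],[0,0,0.035,0,-1],[0.0202,-0.0764,0,0,-1],[0.0202,-0.0764,0,0,-1],[0.0202,-0.0764,0,0,-1],[0.0202,-0.0764,0,0,-1],[0,0,0,0,-1],[0,0,0,0,-1],[0,0,-0.02,0,-1],[0,0,-0.02,0,-1],[0,0,-0.008,0,-1],[0,0,-0.006,0,-1],[0,0,-0.006,0,-1],[0,0,-0.005,0,-1],[0,0,0,0,-1],[0,0,0,0,-1]]

```text
clock: 6.95
eef_pos: [0.5795, 0.1107, 0.0809]
ee_rot: [0.577, 0.817, -0.0, -0.001]
force: [-5.7, 2.0, 13.3]
opening: 0.0
finger_force: 6.4
```

Emit:
servo_tool:
  steps:
    - [[0,0,0.03,0,-1],[0,0,0.035,0,-1],[0,0,0,0,-1],[-0.0213,0.077,0,0,-1],[-0.0213,0.077,0,0,-1],[0,0,0,0,-1],[0,0,0,0,-1],[0,0,-0.02,0,-1],[0,0,-0.02,0,-1],[0,0,-0.008,0,-1],[0,0,-0.006,0,-1],[0,0,-0.006,0,-1],[0,0,-0.005,0,-1],[0,0,0,0,-1],[0,0,0,0,-1]]

```text
clock: 8.2
eef_pos: [0.5632, 0.1704, 0.081]
ee_rot: [0.577, 0.817, -0.0, 0.0]
force: [-4.7, -2.6, 11.5]
opening: -0.0001
finger_force: 6.0
```

Emit:
servo_tool:
  steps:
    - [[0,0,0.075,0,-1],[0,0,0.075,0,-1],[0,0,0.075,0,-1],[0,0,0.075,0,1],[0.001,-0.0883,0,-0.009,1],[0.001,-0.0883,0,0,1],[0.001,-0.0883,0,0,1],[0.001,-0.0883,0,0,1],[0.001,-0.0883,0,0,1],[0.001,-0.0883,0,0,1],[0.001,-0.0883,0,0,1],[0.001,-0.0883,0,0,1],[0.001,-0.0883,0,0,1],[0.001,-0.0883,0,0,1],[0,0,0,0,1],[0,0,0,0,1]]

```text
clock: 9.53
eef_pos: [0.5669, -0.1844, 0.1991]
ee_rot: [0.586, 0.81, -0.0, -0.0]
force: [1.4, 0.4, 0.4]
opening: 0.0854
finger_force: 0.0
```

```bash
python3 - <<'E'
from h import *
W=wristpts("pics/w3.png",["pull_top","pointer","mark_line"]);np.save("W3.npy",W)
for n in ["small_button","square_button","large_button"]: pass
E
```

```text
[ 0.54583586 -0.11859081  0.31988229]
pull_top [(0.91, [0.5681, -0.182, 0.0919])]
pointer [(0.66, [0.5591, -0.1519, 0.0689])]
mark_line [(0.69, [0.4734, -0.1669, 0.067])]
```

View pics/w3.png

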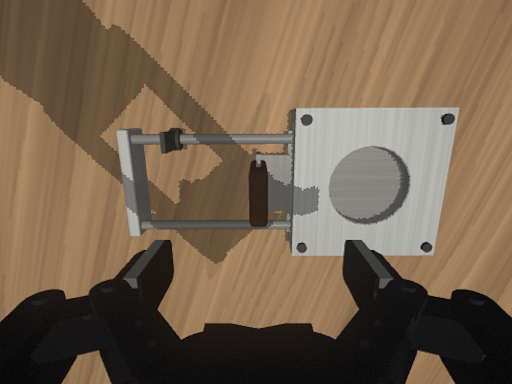

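The wrist view shows the block at (258,192), centred between the fingers, with the mark collar at (170,140). I'll descend and grip.

Emit:
servo_tool:
  steps:
    - [[0.002,0.004,-0.0605,0,1],[0,0,-0.0605,0,1],[0,0,-0.0605,0,1],[0,0,-0.0605,0,1],[0,0,-0.0605,0,1],[0,0,0,0,1],[0,0,0,0,-1],[0,0,0,0,-1],[0,0,0,0,-1],[0,0,0,0,-1],[0,0,0,0,-1],[0,0,0,0,-1],[0,0,0,0,-1],[0,0,0,0,-1]]
  grip_force: 60

```text
clock: 10.9
eef_pos: [0.5663, -0.1815, 0.0802]
ee_rot: [0.584, 0.811, -0.002, -0.001]
force: [-11.2, -3.7, 10.8]
opening: 0.0149
finger_force: 60.6
```

Emit:
servo_tool:
  steps:
    - [[-0.0246,-0.0082,0,0,-1],[-0.0246,-0.0082,0,0,-1],[-0.0246,-0.0082,0,0,-1],[-0.0246,-0.0082,0,0,-1],[-0.0246,-0.0082,0,0,-1],[-0.0246,-0.0082,0,0,-1],[-0.0246,-0.0082,0,0,-1],[-0.0246,-0.0082,0,0,-1],[0,0,0,0,-1],[0,0,0,0,-1],[0,0,0,0,-1]]

```text
clock: 11.82
eef_pos: [0.4918, -0.2065, 0.0802]
ee_rot: [0.585, 0.811, 0.002, 0.003]
force: [8.8, 7.0, 3.4]
opening: 0.015
finger_force: 60.4
```

```bash
python3 - <<'E'
from h import *
g=np.array([np.cos(np.radians(18.4)),np.sin(np.radians(18.4))])
print(tool()[:3,3],robot.state()["force"])
W=wristpts("pics/w4.png",["pull_top","pointer","mark_line"]);np.save("W4.npy",W)
def loc(n,c):
    r=robot.spot_point(c,n); return [(round(x["p"],2),world(c,x["position"]).round(4).tolist()) for x in r[:2]]
for c in("top","scene"):
    save(c,f"pics/{c}4.png")
    for n in("pointer","mark_line"): print(c,n,loc(n,c))
w=cv2.imread("pics/w4.png"); s=cv2.imread("pics/scene4.png")[140:260,140:300]
cv2.imwrite("pics/m4.png",np.vstack([cv2.resize(w,(400,300)),cv2.resize(s,(400,300),interpolation=cv2.INTER_CUBIC)]))
E
```

```text
[ 0.49182602 -0.20646004  0.08022621] [8.83327097 7.03004616 3.37796892]
[ 0.46972082 -0.14058321  0.20084949]
pull_top [(0.78, [0.4952, -0.2078, 0.0888])]
pointer [(0.84, [0.4831, -0.1782, 0.0665])]
mark_line [(0.83, [0.4712, -0.1662, 0.0681])]
top pointer [(0.84, [0.4819, -0.1786, 0.0694])]
top mark_line []
scene pointer [(0.9, [0.4871, -0.1809, 0.0721])]
scene mark_line [(0.47, [0.4738, -0.1658, 0.0679])]
```

View pics/m4.png

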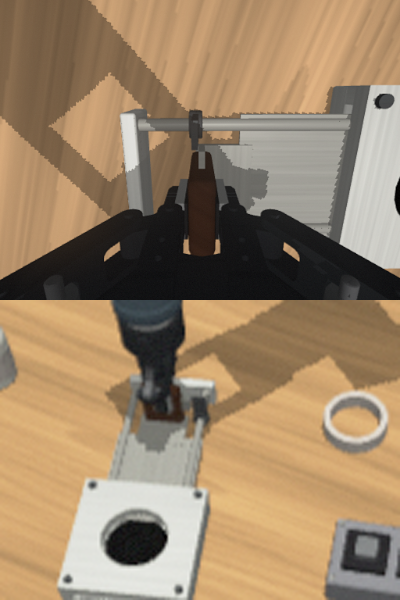

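The pointer is nearly at the mark, roughly 5 mm short. I'll zoom in to get an exact value.

```bash
python3 - <<'E'
import cv2
w=cv2.imread("pics/w4.png")
cv2.imwrite("pics/m5.png",cv2.resize(w[130:230,215:295],None,fx=6,fy=6,interpolation=cv2.INTER_NEAREST))
E
```

```text
(no output)
```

View pics/m5.png

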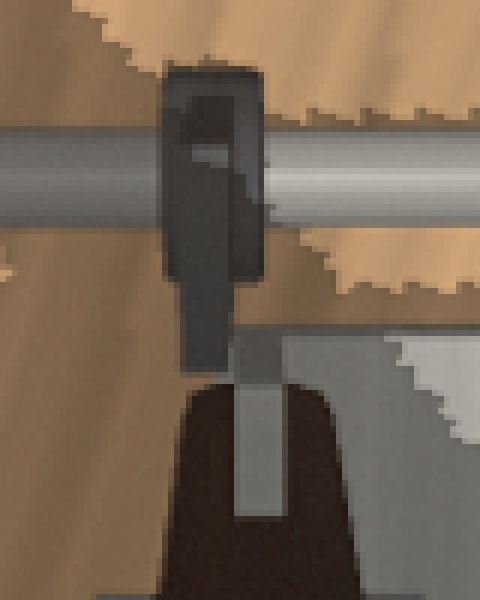

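The crop shows the mark fin centred at x=206 and the pointer at x=260, where 4 mm is about 50 px. The pointer needs another 4.3 mm or so.

Emit:
servo_tool:
  steps:
    - [[-0.006,-0.002,0,0,-1],[-0.006,-0.002,0,0,-1],[0,0,0,0,-1],[0,0,0,0,-1],[0,0,0,0,-1],[0,0,0,0,-1],[0,0,0,0,-1],[0,0,0,0,-1],[0,0,0,0,-1],[0,0,0,0,-1]]

```text
clock: 13.15
eef_pos: [0.4873, -0.2079, 0.0802]
ee_rot: [0.585, 0.811, 0.002, 0.003]
force: [9.5, 6.3, 4.7]
opening: 0.0154
finger_force: 60.5
```

```bash
python3 - <<'E'
from h import *
w=save("wrist","pics/w6.png")[:,:,::-1]
cv2.imwrite("pics/m6.png",cv2.resize(w[130:230,215:295],None,fx=6,fy=6,interpolation=cv2.INTER_NEAREST))
s=robot.state();print(s["clock"],s["dq"].round(4))
E
```

```text
13.2 [-0.0006  0.0003  0.0003  0.0001 -0.0011  0.0006]
```

View pics/m6.png

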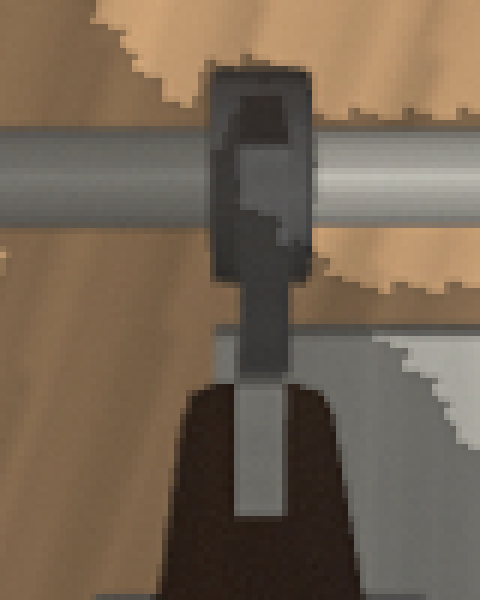

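The pointer (x=260) and the mark fin (x=265) are level to within about 0.5 mm, at rest and held for over 0.5 s.

```bash
python3 -c "
from bench import robot
print(robot.job_done())"
```

```text
the job is handed in; nothing more can be done
None
```

I pressed the small, square and large buttons in that order, each to its stop going by the force reading. I handed the job in with the gripper holding the gate open at rest, its pointer about 0.5 mm from the mark; no verdict was shown.

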